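Put the finished corbel to dry and count it

ROBOT

A 6-joint arm with a two-finger parallel gripper is mounted at the origin on the work surface. World frame = base frame: x ahead of the robot, y to its left, z up, the work surface at z = 0. Lengths are in m, angles in degrees, forces in N, time in s.
With the tool pointing down it reaches from about 0.3 to 0.75 m from the base axis. Payload 8.5 kg.
Tool frame: the origin (TCP) lies on the centre line of the jaws, within the pads' length; the fingertips stand 17 mm ahead of it and the grasp point (between the pads) lies 2 mm behind it (env.tcp_to_tips is the distance from the TCP to the fingertips, in m); z points along the fingers, y is the line along which they close (so a half turn about z gives the same grasp; the last joint's range is limited). The gripper opens to 85 mm and grips with 20 to 120 N. Pads are 22 mm wide; open, the fingers measure 114 mm over their backs; the gripper's body (76 mm by 85 mm) begins 54 mm behind the grasp point. The pads swing forward as they close: fully open they stand 13 mm farther back than shut.
Start: joints at [57.966, 21.807, 74.336, -0, 83.858, -12.336], TCP at [0.185, 0.518, 0.248] pointing down, gripper open.
Joint ranges: [-178.18, 178.18], [-50.72, 133.34], [12.68, 142.11], [-81.47, 261.47], [9.98, 163.14], [-165.26, 165.26]. Speed limits (degrees/s): [136.94, 136.94, 180, 180, 180, 180].

INTERFACE

Orientations are given as a 3x3 rotation matrix whose columns are the frame's x, y, z axes.
In Python, from rig import env gives the robot as it stands. The module is installed in compiled form; this text tells all that it offers.
- The arm moves only by the shell command python3 -m pendant 'ROWS' [FORCE]. ROWS is JSON, a list of rows, each a list of 7 numbers: the opening, from 0 (shut) to 1 (fully open), then the shift along the tool's x, y, z in m, then the turn, a rotation vector about the tool's x, y, z in rad. A call has 1 to 5 rows; each row is the pose to reach, as a shift and turn from the pose commanded when the call began, along the tool's axes at that moment; what a row does not reach only later rows make up. A row lasts 1/8 s, in which the tool goes at most 62.5 mm and 10.7 degrees, less where a joint would pass 70% of its speed; a pose out of reach is approached as far as the arm can. A call with a gripper value outside its range is refused whole. The fingers move at their own pace and stop on an object; FORCE is the grip in N (left out, the last holds). Time passes only in rows, so rows that repeat a pose let the fingers close. It gives the time, the measured TCP pose, the force, the opening and the grip force at its end, in the units of the state.
- env.observe(): the state, without advancing time (a new reading comes with each control period).
- env.get_image(name): name is "scene" or "top" or "wrist"; returns a dict with "image" (400x640x3 uint8, blue, green, red), "fx", "fy", "cx", "cy" (pixels), "pose" (4x4, takes a point from camera to world coordinates). Camera axes: x right, y up, looking along -z (the intrinsics and any distortion apply to the point x, -y, -z); pixel columns grow to the right and rows downward; lengths in m; the calibration is good to about 2 mm. The wrist camera is an equidistant fisheye: a pixel r from the principal point sees the ray r / f radians off the axis. A picture is of the moment at which its call begins. There is no depth.
- env.close_job(): hands the job in; it is judged then, once.
Trained networks look in the newest picture that a camera, given by its name, has taken for a name from the list of things; names that differ only in an ending like _2 or _b are one class to them, and where a whole thing is asked for, a point or a joint stands for the part that bears it (a point fixed in the world has none). Each returns a list of dicts, best first, with "conf" (0 to 1); they miss things now and then, are a little off and sometimes report something else, mostly with a low value. They report only what shows in the picture. A call takes as long as a camera call. They do not tell look-alikes from the thing itself.
- env.find_in(camera, thing): "bbox" ([centre column, centre row, width, height] in pixels, round what is visible of it).
- env.trace(camera, thing): "mask" (400x640 bool, what is visible of it) and "bbox" ([centre column, centre row, width, height] in pixels, round what is visible of it).
- env.tip_of(camera, thing): "centre" ([column, row] in pixels: a listed point, or the origin of a listed thing).
The state is a dict: "time_s": time; "q": joint angles; "qvel": joint speeds; "joint_efforts": joint torques, N m; "position": TCP position; "tool_rot": TCP orientation; "ft_force": force on the tool from outside, world axes, zero at the start; "wrist_torque": the same for the moment, N m; "grip_width": finger opening in m; "gripper_force": force on a finger pad.
Only numpy, scipy, OpenCV 4.12 (cv2) and the standard library are available. Lean on these libraries where they do the work, as an engineer would, in place of code of your own. Each camera call takes 0.05 s, during which the arm holds its last target. There are 200 camera calls.

TASK

The painted corbel standing in front of the stroke counter blocks its lever: set it down gently, upright, in the empty bay of the drying board and let go. Then count it by swinging the counter's lever all the way to its stop and letting it spring back home. Do not work the lever before the corbel is in the bay, and leave everything else where it stands.

Things in the scene. Friction and masses are not known exactly. Their poses are not given: they have to be found in the camera images.
- corbel_mid (a point): Centre, half-way up, of the blue corbel (bracket block, about 250 g) standing in the lever's sweep before the counter. 95 mm tall, upright. Grip it across its y in its upper half, about 65 mm above its foot. z up; its x axis points roughly away from the robot, as the counter's
- corbel: The same corbel; origin under its centre at its foot, axes as corbel_mid. Lowest 12 mm: a cap 50 (x) by 44 (y). Above it the flat sides are 38 apart along y (scrolls on the -x face: 42). Depth along x: 40 up to 42 mm height, above that 28, from x = -7 to +21
- board: Plywood drying board, fixed, 160 (x) by 230 (y), 10 thick, rimmed and halved by strips 10 wide, tops 20 above the bench: two bays, each 140 (x) by 100 (y) inside. It lies on the robot's left or right, with the paint tray on the other side. Origin under its centre. The empty bay is towards its -y
- bay (a point): Centre of the empty bay, on its floor (10 mm above the bench); axes as the board's. The other bay, with the spare corbel, is centred 110 mm from it along +y
- tray: Yellow paint tray, fixed, 170 (x) by 240 (y), 45 tall, a roller in it up to 75. Origin under its centre
- pivot (a point): On the lever's upright hinge axis, 65 mm above the bench, at the middle of the grey fixed counter housing (100 (x) by 140 (y), 55 tall). Axes are the counter's: z up, x away from the robot
- station: The counter with its fixed light bar: origin on the bench below the pivot, same axes. The bar hangs over the knob's path: 20 wide, along y from -130 to +130, centred at x = -85, from 214 to 235 above the bench; so knob and corbel need a tool tilted about 35 degrees, coming from the robot's side (pointing down and to +x). Column 22 square at x = +85, y = +110; arm to the bar 16 wide at y = +110
- lever_knob (a point): Middle of the black upright knob (22 across, 55 tall, 60 to 115 mm above the bench) at the free end of the flat steel lever arm, 110 mm from the pivot axis; the arm is 14 wide at 65 mm height. It turns with the lever; its -x axis points outwards along the arm
- lever (a joint): Sprung lever's angle, rad: 0 home, 1.1 at its stop. At home the arm points along the counter's -x, turned 0.55 rad towards its +y; it swings anticlockwise seen from above, past the middle, to 0.55 rad towards -y. The spring takes about 1.3 N at the knob to start, 5.5 N at the stop, and brings it back when let go
- spare: the dry corbel already in the other bay: same shape as the one to move. Origin under its centre. Leave alone
- tin: steel paint tin, 76 across, 100 tall, beside the counter. Origin under its centre. Leave alone
- jar: white brush jar, 68 across, 85 tall, brushes up to 170 tall, on the other side of the counter. Origin under its centre. Leave alone
- sander: sanding block, 60 by 95 by 32 tall, lying between the robot and the counter. Origin under its centre. Leave alone
- brush: paint brush, 190 long, lying on the bench at the left. Origin under its middle. Leave alone
- tape: roll of tape, 104 across, 30 tall, lying flat at the right. Origin under its centre. Leave alone
There are look-alikes about, which are no part of the job. What is shaped like the corbel but white or yellow is not meant.

How it is judged:
By the outcome, as a careful person would: the job done as asked, in the order asked, and still so for the second after the job is handed in, with the robot touching nothing.
It also fails if it takes over 64 s, if anything falls off the work surface, if the arm or the gripper's body presses on something with over 40 N, if the wrist force passes 120 N, or if a joint passes its speed limit or range.

## Working session

There is one attempt and no reset: what is moved stays moved. The work goes in short steps, Python scripts to look and compute and a shell command to move; the robot and the scene stay as the last step left them, time stands still between calls to the robot, and variables do not carry over. Pictures are saved under pics/ and viewed, at most 10 in all, crops included, and the job is handed in when it is done.

```bash
mkdir -p pics
cat > h.py <<'E'
import numpy as np, cv2
from rig import env
def ray(im,u,v):
    x=(u-im["cx"])/im["fx"]; y=(v-im["cy"])/im["fy"]
    d=np.array([x,-y,-1.0]); P=np.array(im["pose"])
    return P[:3,3],P[:3,:3]@d
def rayw(im,u,v):
    x=(u-im["cx"])/im["fx"]; y=(v-im["cy"])/im["fy"]; r=np.hypot(x,y)
    s=np.sin(r)/r if r>1e-9 else 1
    d=np.array([x*s,-y*s,-np.cos(r)]); P=np.array(im["pose"])
    return P[:3,3],P[:3,:3]@d
def atz(im,u,v,z,f=ray):
    o,d=f(im,u,v); return o+d*(z-o[2])/d[2]
def tri(rs):
    A=np.zeros((3,3));b=np.zeros(3)
    for o,d in rs:
        d=d/np.linalg.norm(d);M=np.eye(3)-np.outer(d,d);A+=M;b+=M@o
    return np.linalg.solve(A,b)
E
cat > a.py <<'E'
from h import *
ims={c:env.get_image(c) for c in("scene","top")}
for c in ims: cv2.imwrite(f"pics/{c}0.png",ims[c]["image"]); print(c,np.round(ims[c]["pose"],3).tolist())
Z=dict(corbel_mid=.0475,corbel=0,board=0,bay=.01,tray=0,pivot=.065,station=0,lever_knob=.0875,spare=0,tin=0,jar=0,sander=0)
for t,z in Z.items():
    for c in ims:
        for r in env.tip_of(c,t)[:3]:
            print(t,c,round(r["conf"],2),np.round(r["centre"]),np.round(atz(ims[c],*r["centre"],z)[:2],3))
E
python3 a.py
```

```text
scene [[-0.632, -0.632, 0.448, 1.169], [0.775, -0.516, 0.365, 0.507], [0.0, 0.578, 0.816, 1.155], [0.0, 0.0, 0.0, 1.0]]
top [[-0.026, 0.997, -0.075, 0.459], [-1.0, -0.027, -0.004, 0.017], [-0.006, 0.075, 0.997, 1.563], [0.0, 0.0, 0.0, 1.0]]
corbel_mid scene 0.96 [262. 177.] [ 0.623 -0.199]
corbel_mid scene 0.68 [297. 199.] [ 0.617 -0.059]
corbel_mid scene 0.65 [331. 149.] [ 0.392 -0.105]
corbel_mid top 0.64 [339. 180.] [ 0.621 -0.059]
corbel_mid top 0.61 [376. 174.] [ 0.636 -0.184]
corbel_mid top 0.53 [356. 248.] [ 0.394 -0.109]
corbel scene 0.77 [262. 189.] [ 0.636 -0.197]
corbel scene 0.64 [329. 155.] [ 0.384 -0.12 ]
corbel scene 0.55 [299. 209.] [ 0.62  -0.053]
corbel top 0.74 [339. 179.] [ 0.628 -0.062]
corbel top 0.62 [376. 180.] [ 0.624 -0.189]
corbel top 0.52 [356. 250.] [ 0.385 -0.113]
board scene 0.57 [271. 146.] [ 0.479 -0.303]
board top 0.7 [412. 223.] [ 0.471 -0.307]
bay scene 0.87 [261. 134.] [ 0.467 -0.361]
bay top 0.7 [430. 222.] [ 0.475 -0.364]
tray scene 0.64 [429. 230.] [0.427 0.304]
tray top 0.62 [232. 240.] [0.431 0.308]
tray top 0.18 [319. 151.] [0.727 0.003]
pivot scene 0.67 [294. 230.] [0.711 0.016]
pivot top 0.74 [322. 155.] [ 0.703 -0.005]
station scene 0.56 [293. 241.] [0.718 0.01 ]
station top 0.62 [318. 155.] [0.715 0.006]
lever_knob scene 0.86 [330. 208.] [0.601 0.059]
lever_knob top 0.5 [307. 183.] [0.608 0.046]
spare scene 0.72 [279. 151.] [ 0.479 -0.266]
spare top 0.78 [398. 218.] [ 0.492 -0.259]
tin scene 0.84 [350. 266.] [0.674 0.19 ]
tin top 0.87 [264. 166.] [0.68  0.192]
jar scene 0.94 [240. 221.] [ 0.767 -0.162]
jar top 0.93 [363. 144.] [ 0.748 -0.148]
sander scene 0.5 [327. 185.] [ 0.49  -0.043]
sander top 0.87 [331. 217.] [ 0.5   -0.031]
```

Run:
```python
import cv2
a=cv2.imread("pics/scene0.png")[95:325,170:490]; b=cv2.imread("pics/top0.png")[110:290,200:480]
a=cv2.resize(a,(800,575),interpolation=3); b=cv2.resize(b,(800,514),interpolation=3)
cv2.imwrite("pics/s1.png",a);cv2.imwrite("pics/t1.png",b)
```

```text
(no output)
```

View pics/s1.png

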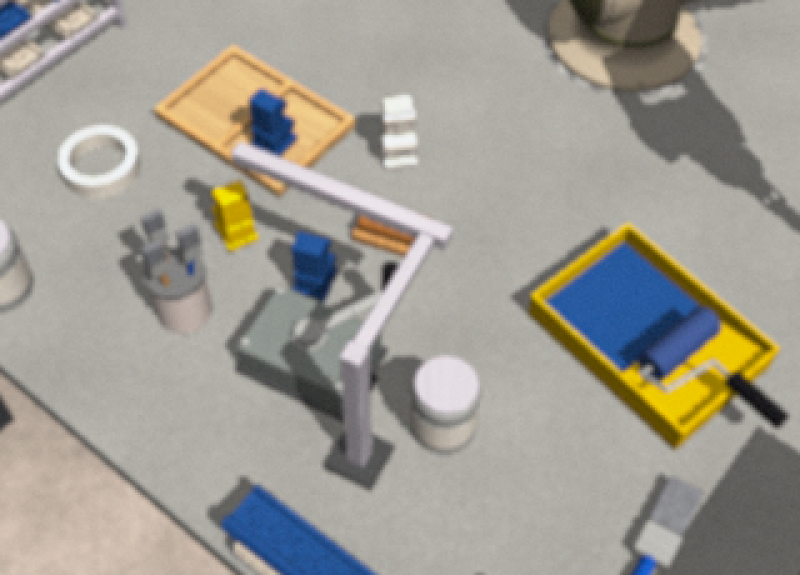

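View pics/t1.png

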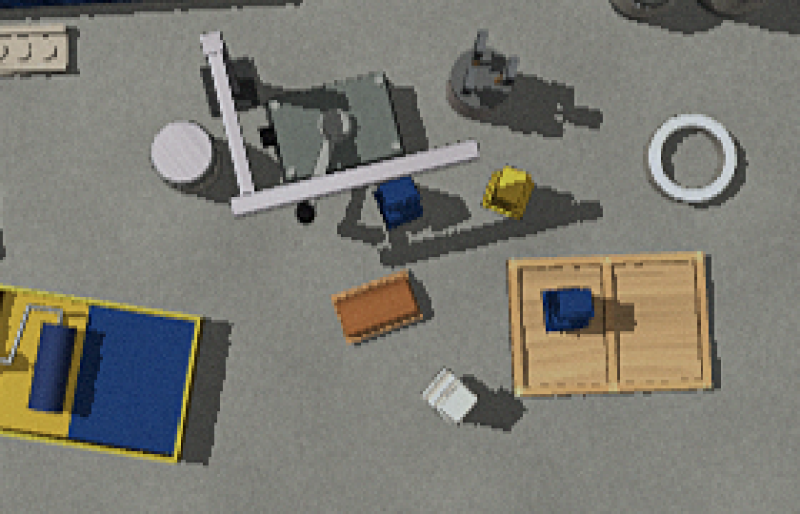

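Candidates by scene pixel: the blue corbel before the counter (297,199), the yellow one (262,177), the white one (331,149) and the blue spare on the board (279,151). I choose (297,199), at about (0.62, -0.06). The board is on the right, with its empty bay on the far right at (430,222) in the top picture. The knob is at (307,183) in the top picture.

```bash
cat >> h.py <<'E'
from scipy.spatial.transform import Rotation as R
def tool(yaw,tilt):  # tool pointing down, tilted forward along yaw (deg); both y signs
    a,t=np.radians(yaw),np.radians(tilt)
    z=np.array([np.cos(a)*np.sin(t),np.sin(a)*np.sin(t),-np.cos(t)])
    out=[]
    for s in(1,-1):
        y=s*np.array([-np.sin(a),np.cos(a),0]); out.append(np.column_stack([np.cross(y,z),y,z]))
    return out
def go(grasp,yaw,tilt,s=None):  # print shift/turn so that grasp point (2mm behind TCP) reaches `grasp`
    o=env.observe(); R0=np.array(o["tool_rot"]); p0=np.array(o["position"])
    best=min(tool(yaw,tilt),key=lambda M:R.from_matrix(R0.T@M).magnitude())
    p=np.array(grasp)+.002*best[:,2]
    print("shift",np.round(R0.T@(p-p0),4),"turn",np.round(R.from_matrix(R0.T@best).as_rotvec(),3),"dist",np.linalg.norm(p-p0).round(3),
      "deg",np.degrees(R.from_matrix(R0.T@best).magnitude()).round(1),"q",np.round(o["q"],1),"t",o["time_s"])
E
python3 - <<'E'
from h import *
im=env.get_image("top")
L=atz(im,200+235*.35,110+205*.35,.235);Rr=atz(im,200+478*.35,110+148*.35,.235)
d=L-Rr;print("bar",L,Rr,np.hypot(*d[:2]),"yaw",np.degrees(np.arctan2(-d[0],d[1])))
s=env.get_image("scene")
for t in("corbel_mid","lever_knob","pivot","bay"):
    for a in env.tip_of("scene",t)[:2]:
        for b in env.tip_of("top",t)[:2]:
            print(t,np.round(tri([ray(s,*a["centre"]),ray(im,*b["centre"])]),3))
o=env.observe();print(np.round(o["tool_rot"],3).tolist())
yaw=13;f=np.array([np.cos(np.radians(yaw)),np.sin(np.radians(yaw)),0])
g=np.array([.619,-.059,.065])+.006*f
d=tool(yaw,35)[0][:,2]
go(g-.12*d,yaw,35)
E
```

```text
bar [0.5999256  0.11457552 0.235     ] [ 0.65168301 -0.13449947  0.235     ] 0.2543957128585373 yaw 11.738915502230757
corbel_mid [ 0.571 -0.015  0.281]
corbel_mid [ 0.396 -0.111  0.053]
corbel_mid [ 0.644 -0.095  0.144]
corbel_mid [ 0.484 -0.202 -0.078]
pivot [0.708 0.002 0.056]
pivot [0.699 0.118 0.175]
bay [ 0.478 -0.351  0.027]
[[-0.941, 0.337, 0.0], [0.337, 0.941, 0.0], [-0.0, 0.0, -1.0]]
shift [-0.5507 -0.4302  0.0867] turn [-0.174 -0.594 -0.553] dist 0.704 deg 47.5 q [ 58.   21.8  74.3  -0.   83.9 -12.3] t 1.8
```

```bash
python3 -m pendant '[[1,-0.275,-0.215,0.02,-0.087,-0.297,-0.276],[1,-0.275,-0.215,0.02,-0.087,-0.297,-0.276],[1,-0.275,-0.215,0.02,-0.087,-0.297,-0.276],[1,-0.275,-0.215,0.02,-0.087,-0.297,-0.276],[1,-0.275,-0.215,0.02,-0.087,-0.297,-0.276]]'
python3 - <<'E'
from h import *
yaw=12;f=np.array([np.cos(np.radians(yaw)),np.sin(np.radians(yaw)),0])
g=np.array([.619,-.059,.065])+.006*f
go(g-.12*tool(yaw,35)[0][:,2],yaw,35)
E
```

```text
time_s: 2.42
position: [0.3526, 0.2525, 0.2307]
tool_rot: [[-0.951, 0.058, 0.304], [0.069, 0.997, 0.025], [-0.302, 0.045, -0.952]]
ft_force: [0.7, 1.6, 0.2]
grip_width: 0.0851
gripper_force: 0.0
shift [-0.1974 -0.3146  0.1203] turn [-0.079 -0.296 -0.26 ] dist 0.39 deg 23.1 q [ 23.    5.4 102.3  -6.7  55.5 -60.3] t 2.425
```

```bash
python3 -m pendant '[[1,-0.197,-0.315,0.12,-0.08,-0.296,-0.26],[1,-0.197,-0.315,0.12,-0.08,-0.296,-0.26],[1,-0.197,-0.315,0.12,-0.08,-0.296,-0.26],[1,-0.197,-0.315,0.12,-0.08,-0.296,-0.26],[1,-0.197,-0.315,0.12,-0.08,-0.296,-0.26]]'
cat > b.py <<'E'
from h import *
yaw=12;f=np.array([np.cos(np.radians(yaw)),np.sin(np.radians(yaw)),0])
g=np.array([.619,-.059,.065])+.006*f
go(g-.12*tool(yaw,35)[0][:,2],yaw,35)
E
python3 b.py
```

```text
time_s: 3.05
position: [0.4737, 0.068, 0.1885]
tool_rot: [[-0.802, -0.209, 0.56], [-0.171, 0.978, 0.12], [-0.573, 0.001, -0.819]]
ft_force: [1.2, 1.1, 0.6]
grip_width: 0.0853
gripper_force: 0.0
shift [-0.0289 -0.1545  0.0528] turn [ 0.001 -0.001  0.   ] dist 0.166 deg 0.1 q [ -13.6    8.6  114.    31.    28.8 -139.2] t 3.05
```

```bash
python3 -m pendant '[[1,0,0,0,0,0,0.9],[1,0,0,0,0,0,0.9],[1,0,0,0,0,0,0.9],[1,0,0,0,0,0,0.9],[1,0,0,0,0,0,0.9]]' | grep pos; python3 b.py
```

```text
position: [0.4734, 0.069, 0.1885]
shift [-0.1404 -0.073   0.0528] turn [-0.    -0.002 -0.907] dist 0.167 deg 51.9 q [-13.4   8.6 114.   30.7  28.8 -86.8] t 3.675
```

```bash
for i in 1 2; do python3 -m pendant '[[1,0,0,0,0,0,0.9],[1,0,0,0,0,0,0.9],[1,0,0,0,0,0,0.9],[1,0,0,0,0,0,0.9],[1,0,0,0,0,0,0.9]]' | grep pos; done; python3 b.py
```

```text
position: [0.4734, 0.069, 0.1885]
position: [0.4734, 0.069, 0.1885]
shift [-0.0392  0.1533  0.0528] turn [-0.001  0.002  0.435] dist 0.167 deg 24.9 q [-13.4   8.6 114.   30.7  28.8  16.3] t 4.925
```

```bash
python3 -m pendant '[[1,-0.04,0.154,0.053,0,0,0.435],[1,-0.04,0.154,0.053,0,0,0.435],[1,-0.04,0.154,0.053,0,0,0.435],[1,-0.04,0.154,0.053,0,0,0.435],[1,-0.04,0.154,0.053,0,0,0.435]]'
cat > w.py <<'E'
from h import *
import sys
im=env.get_image("wrist"); cv2.imwrite(f"pics/{sys.argv[1]}.png",im["image"])
for t,z in(("corbel_mid",.0475),("corbel",0),("lever_knob",.0875),("pivot",.065)):
    for r in env.tip_of("wrist",t)[:3]: print(t,round(r["conf"],2),np.round(r["centre"]),np.round(atz(im,*r["centre"],z,rayw),3))
E
python3 w.py w1; python3 b.py
```

```text
time_s: 5.55
position: [0.5587, -0.0719, 0.1614]
tool_rot: [[0.802, 0.213, 0.558], [0.176, -0.977, 0.12], [0.571, 0.002, -0.821]]
ft_force: [-0.6, 0.4, 0.2]
grip_width: 0.0854
gripper_force: 0.0
corbel_mid 0.79 [324. 214.] [ 0.62  -0.061  0.047]
corbel_mid 0.57 [462. 236.] [ 0.627 -0.189  0.047]
corbel 0.61 [324. 222.] [ 0.626 -0.061  0.   ]
corbel 0.57 [449. 245.] [ 0.628 -0.196  0.   ]
lever_knob 0.72 [188. 189.] [0.606 0.048 0.088]
pivot 0.86 [269. 106.] [0.71  0.012 0.065]
shift [-0.0003  0.0001 -0.    ] turn [-0.001  0.002  0.007] dist 0.0 deg 0.4 q [-29.   19.7 103.1  39.5  36.2  20.5] t 5.8
```

View pics/w1.png

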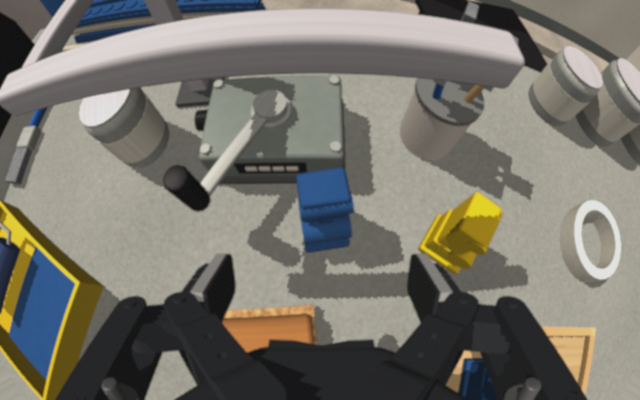

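Run:
```python
import cv2
a=cv2.imread("pics/w1.png")[155:265,280:370]; cv2.imwrite("pics/w1c.png",cv2.resize(a,(490,599),interpolation=3))
```

```text
(no output)
```

View pics/w1c.png

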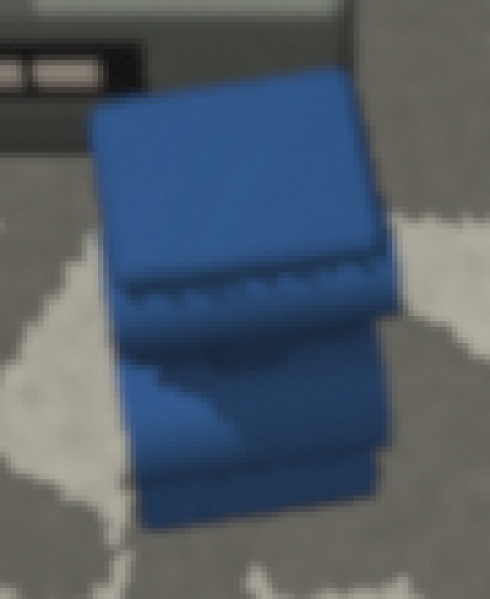

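The crop shows the blue corbel, with its top face corners at crop (90,108), (345,68), (380,250) and (115,282).

```bash
cat > c.py <<'E'
from h import *
im=env.get_image("wrist")
P=lambda u,v,z:atz(im,280+u/5.444,155+v/5.444,z,rayw)
C=[P(*c,.095) for c in((90,108),(345,68),(380,250),(115,282))]
F=[P(145,530,0),P(378,492,0)]
for a,b in((C[0],C[1]),(C[3],C[2]),(F[0],F[1])):
    d=a-b; print(np.round(a,3),np.round(b,3),"len",np.hypot(*d[:2]).round(3),"yaw",np.degrees(np.arctan2(-d[0],d[1])).round(1))
d=(C[0]+C[1]-C[2]-C[3])/2;print("yaw x",np.degrees(np.arctan2(d[1],d[0])),np.hypot(*d[:2]),"top centre",np.mean(C,0))
E
python3 c.py
```

```text
[ 0.633 -0.037  0.095] [ 0.647 -0.07   0.095] len 0.036 yaw 22.2
[ 0.61  -0.046  0.095] [ 0.622 -0.079  0.095] len 0.036 yaw 19.6
[ 0.592 -0.05   0.   ] [ 0.608 -0.091  0.   ] len 0.044 yaw 21.7
yaw x 21.142459733181575 0.026144996182954985 top centre [ 0.62785469 -0.05790687  0.095     ]
```

```bash
cat > b.py <<'E'
from h import *
import sys
b=float(sys.argv[1])
yaw=21
g=np.array([.6275,-.059,.065])
go(g-b*tool(yaw,35)[0][:,2],yaw,35)
E
python3 b.py .07;python3 b.py 0
```

```text
shift [0.002  0.0079 0.0515] turn [ 0.089  0.002 -0.122] dist 0.052 deg 8.7 q [-29.   19.7 103.1  39.5  36.2  20.5] t 5.85
shift [0.0017 0.0017 0.1213] turn [ 0.089  0.002 -0.122] dist 0.121 deg 8.7 q [-29.   19.7 103.1  39.5  36.2  20.5] t 5.85
```

```bash
python3 -m pendant '[[1,0.002,0.008,0.051,0.09,0.002,-0.122],[1,0.002,0.008,0.051,0.09,0.002,-0.122],[1,0.002,0.002,0.08,0.09,0.002,-0.122],[1,0.0017,0.0017,0.11,0.09,0.002,-0.122],[1,0.0017,0.0017,0.121,0.09,0.002,-0.122]]' 40; python3 b.py 0; python3 w.py w2|grep corbel
```

```text
time_s: 6.48
position: [0.6284, -0.0587, 0.0631]
tool_rot: [[0.766, 0.358, 0.534], [0.292, -0.934, 0.207], [0.573, -0.002, -0.82]]
ft_force: [0.1, -0.0, 0.9]
grip_width: 0.0856
gripper_force: 0.0
shift [ 0.0003 -0.     -0.0001] turn [-0.001  0.001 -0.002] dist 0.0 deg 0.1 q [-25.5  34.7  97.3  50.3  32.8   3.9] t 6.475
corbel 0.75 [320. 294.] [ 0.622 -0.06   0.   ]
```

View pics/w2.png

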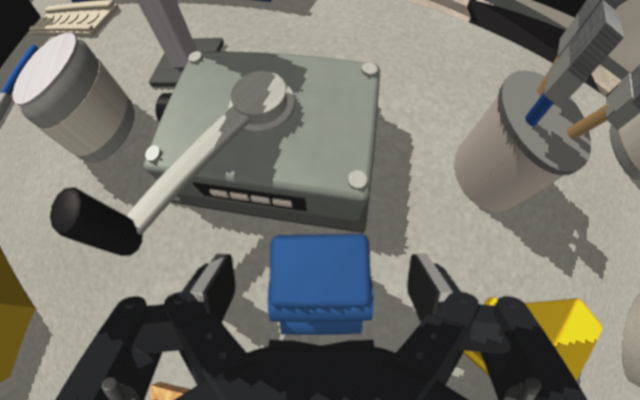

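The corbel (270–372, 235–330) is centred and square between the open fingers. I'll close now.

```bash
python3 -m pendant '[[0,0,0,0,0,0,0],[0,0,0,0,0,0,0],[0,0,0,0,0,0,0],[0,0,0,0,0,0,0],[0,0,0,0,0,0,0]]' 40; python3 -m pendant '[[0,0,0,0,0,0,0],[0,0,0,0,0,0,0],[0,0,0,0,0,0,0],[0,0,0,0,0,0,0],[0,0,0,0,0,0,0]]' 40
```

```text
time_s: 7.35
position: [0.6286, -0.0594, 0.0635]
tool_rot: [[0.765, 0.358, 0.535], [0.292, -0.934, 0.206], [0.574, -0.001, -0.819]]
ft_force: [-3.9, -0.3, 5.9]
grip_width: 0.0376
gripper_force: 43.3
time_s: 7.98
position: [0.6286, -0.0594, 0.0636]
tool_rot: [[0.765, 0.358, 0.535], [0.292, -0.934, 0.206], [0.574, -0.001, -0.819]]
ft_force: [-3.4, -1.8, 5.7]
grip_width: 0.0373
gripper_force: 43.4
```

```bash
python3 -m pendant '[[0,0.009,0,-0.012,0,0,0],[0,0.012,0,-0.05,0,0,0],[0,0.012,0,-0.09,0,0,0],[0,0.012,0,-0.12,0,0,0],[0,0.012,0,-0.12,0,0,0]]'
cat > p.py <<'E'
from h import *
import sys
x,y,z,yaw,tilt=map(float,sys.argv[1:6])
go([x,y,z],yaw,tilt)
E
python3 - <<'E'
from h import *
im=env.get_image("top")
for t in("bay","board","spare"):
    print(t,[(round(r["conf"],2),np.round(atz(im,*r["centre"],.01 if t=="bay" else 0),3)) for r in env.tip_of("top",t)[:2]])
# board inner-bay corners from top crop
for u,v in((612,262),(698,262),(702,380),(616,385)):
    print(np.round(atz(im,200+u*.35,110+v*.35,.02),3))
E
```

```text
time_s: 8.6
position: [0.5734, -0.0811, 0.1695]
tool_rot: [[0.765, 0.357, 0.537], [0.292, -0.934, 0.205], [0.574, 0.0, -0.819]]
ft_force: [-0.6, -0.3, -2.1]
grip_width: 0.0376
gripper_force: 42.7
bay [(0.87, array([ 0.474, -0.362,  0.01 ]))]
board [(0.58, array([ 0.487, -0.301,  0.   ]))]
spare [(0.58, array([ 0.481, -0.257,  0.   ]))]
[ 0.543 -0.312  0.02 ]
[ 0.541 -0.413  0.02 ]
[ 0.403 -0.411  0.02 ]
[ 0.399 -0.31   0.02 ]
```

```bash
python3 p.py .57 -.10 .22 15 35;  python3 p.py .478 -.364 .225 -15 35
```

```text
shift [ 0.0218  0.0171 -0.0475] turn [-0.063  0.002  0.084] dist 0.055 deg 6.0 q [-31.   21.6  98.6  40.3  44.3  12.5] t 8.8
shift [-0.1231  0.2312 -0.1555] turn [-0.363  0.003  0.513] dist 0.305 deg 36.0 q [-31.   21.6  98.6  40.3  44.3  12.5] t 8.8
```

```bash
python3 -m pendant '[[0,0.022,0.017,-0.048,-0.06,0.002,0.084],[0,-0.03,0.065,-0.07,-0.16,0.002,0.22],[0,-0.06,0.11,-0.11,-0.25,0.003,0.35],[0,-0.09,0.17,-0.13,-0.363,0.003,0.513],[0,-0.123,0.231,-0.155,-0.363,0.003,0.513]]'; python3 p.py .478 -.364 .225 -15 35; python3 p.py .478 -.364 .10 -15 35
```

```text
time_s: 9.43
position: [0.4867, -0.332, 0.2229]
tool_rot: [[0.79, -0.26, 0.555], [-0.213, -0.966, -0.149], [0.575, -0.001, -0.818]]
ft_force: [1.5, -0.4, -1.7]
grip_width: 0.0369
gripper_force: 42.6
shift [0.0012 0.0332 0.0003] turn [ 0.    -0.001 -0.001] dist 0.033 deg 0.1 q [-54.8  17.   94.4  31.5  44.7  32.3] t 9.425
shift [-0.0707  0.0332  0.1026] turn [ 0.    -0.001 -0.001] dist 0.129 deg 0.1 q [-54.8  17.   94.4  31.5  44.7  32.3] t 9.425
```

```bash
python3 -m pendant '[[0,0.001,0.033,0,0,0,0],[0,0.001,0.033,0,0,0,0],[0,-0.035,0.033,0.051,0,0,0],[0,-0.071,0.033,0.102,0,0,0],[0,-0.071,0.033,0.102,0,0,0]]'; python3 p.py .478 -.364 .080 -15 35
python3 - <<'E'
from h import *
im=env.get_image("scene"); a=im["image"][95:200,200:360]; cv2.imwrite("pics/s2.png",cv2.resize(a,(800,525),interpolation=3))
E
```

```text
time_s: 10.05
position: [0.4782, -0.3608, 0.0952]
tool_rot: [[0.793, -0.258, 0.551], [-0.216, -0.966, -0.142], [0.569, -0.007, -0.822]]
ft_force: [-0.3, -0.1, -0.6]
grip_width: 0.0374
gripper_force: 42.4
shift [-0.0081  0.0032  0.0148] turn [-0.006  0.005 -0.003] dist 0.017 deg 0.5 q [-57.7  29.1 101.5  47.7  31.8   9.9] t 10.05
```

View pics/s2.png

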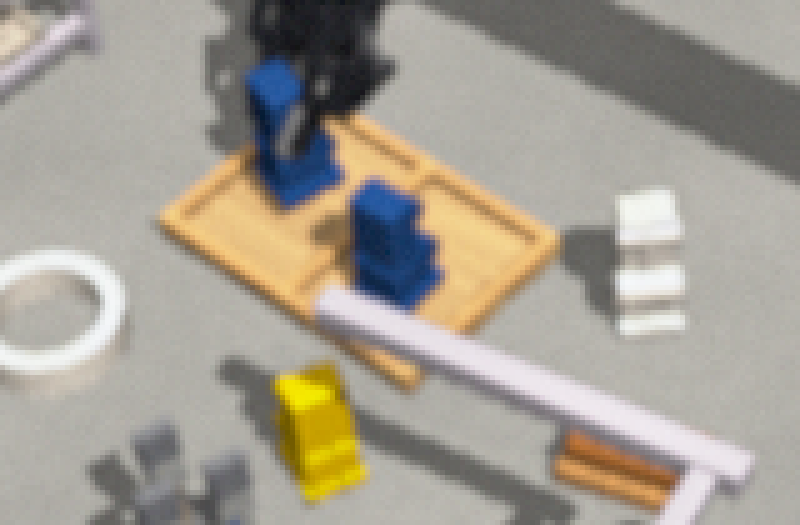

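Upright over the empty bay. I'll lower slowly.

```bash
python3 -m pendant '[[0,-0.004,0.002,0.006,0,0,0],[0,-0.007,0.003,0.011,0,0,0],[0,-0.01,0.003,0.015,0,0,0],[0,-0.01,0.003,0.015,0,0,0],[0,-0.01,0.003,0.015,0,0,0]]'; python3 p.py .478 -.364 .075 -15 35
```

```text
time_s: 10.72
position: [0.4785, -0.3668, 0.0818]
tool_rot: [[0.79, -0.26, 0.556], [-0.212, -0.966, -0.15], [0.576, 0.001, -0.818]]
ft_force: [-0.8, 0.0, -1.2]
grip_width: 0.0374
gripper_force: 42.5
shift [-0.0049 -0.0026  0.0069] turn [ 0.001 -0.003 -0.   ] dist 0.009 deg 0.2 q [-58.   30.7 101.9  51.1  30.2   5.7] t 10.725
```

```bash
python3 -m pendant '[[0,-0.0017,0,0.0025,0,0,0],[0,-0.0029,0,0.0041,0,0,0],[0,-0.0034,0,0.0049,0,0,0],[0,-0.0037,0,0.0053,0,0,0],[0,-0.0037,0,0.0053,0,0,0]]'|egrep 'pos|ft'; python3 -m pendant '[[0,-0.0006,0,0.0008,0,0,0],[0,-0.0006,0,0.0008,0,0,0],[0,-0.0006,0,0.0008,0,0,0]]'|egrep 'pos|ft'
```

```text
position: [0.4785, -0.3667, 0.0751]
ft_force: [-0.8, 1.0, -1.5]
position: [0.4784, -0.3667, 0.0741]
ft_force: [-0.7, 0.7, -2.5]
```

```bash
for i in 1 2 3; do python3 -m pendant '[[0,-0.0003,0,0.0005,0,0,0],[0,-0.0003,0,0.0005,0,0,0]]'|egrep 'pos|ft'; done
```

```text
position: [0.4785, -0.3668, 0.0736]
ft_force: [-0.7, 0.1, -0.6]
position: [0.4787, -0.3668, 0.0735]
ft_force: [-1.4, 1.2, 5.5]
position: [0.4787, -0.3668, 0.0735]
ft_force: [-4.3, 3.4, 11.3]
```

```bash
python3 -m pendant '[[0,0.0003,0,-0.0004,0,0,0],[0.55,0.0003,0,-0.0004,0,0,0],[0.7,0.0003,0,-0.0004,0,0,0],[1,0.0003,0,-0.0004,0,0,0],[1,0.0003,0,-0.0004,0,0,0]]';python3 -m pendant '[[1,0,0,0,0,0,0],[1,0,0,-0.02,0,0,0],[1,0,0,-0.05,0,0,0],[1,0,0,-0.09,0,0,0],[1,0,0,-0.14,0,0,0]]'
python3 - <<'E'
from h import *
im=env.get_image("wrist"); cv2.imwrite("pics/w3.png",im["image"])
E
```

```text
time_s: 13.1
position: [0.4786, -0.3668, 0.0727]
tool_rot: [[0.79, -0.26, 0.556], [-0.212, -0.966, -0.15], [0.575, 0.001, -0.818]]
ft_force: [0.6, 0.7, 0.2]
grip_width: 0.0855
gripper_force: 0.0
time_s: 13.72
position: [0.4, -0.3453, 0.1879]
tool_rot: [[0.79, -0.259, 0.555], [-0.212, -0.966, -0.149], [0.575, 0.0, -0.818]]
ft_force: [0.3, 0.1, 0.4]
grip_width: 0.0857
gripper_force: 0.0
```

View pics/w3.png

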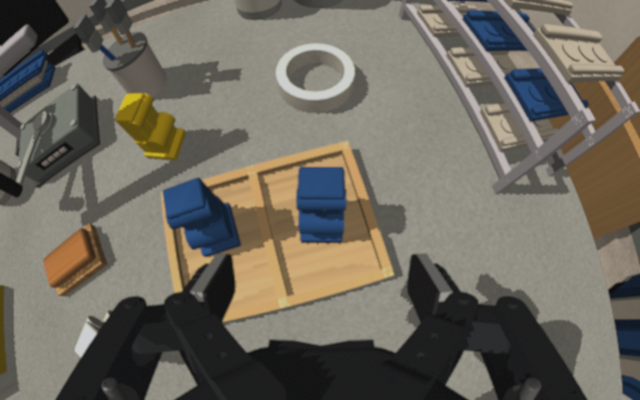

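The corbel stands upright in the empty bay (322,205). Next is the lever: I'll straddle the knob with half-open fingers.

```bash
cat > k.py <<'E'
from h import *
import sys
# args: lever angle deg from home, extra local dy (m), standoff
a,dy,b=map(float,sys.argv[1:4]); yaw=12;tilt=38
piv=np.array([.709,.008]); th=np.radians(180+yaw-31.5+a)
c,s=np.cos(np.radians(yaw)),np.sin(np.radians(yaw))
k=piv+.11*np.array([np.cos(th),np.sin(th)])+dy*np.array([-s,c])
go(np.r_[k,.094]-b*tool(yaw,tilt)[0][:,2],yaw,tilt)
E
python3 k.py 0 0 .12
python3 - <<'E'
from h import *
im=env.get_image("wrist");o=env.observe()
print("cam in tool",np.round(np.array(o["tool_rot"]).T@(np.array(im["pose"])[:3,3]-o["position"]),3))
E
```

```text
shift [ 0.0251 -0.3975  0.0221] turn [ 0.286  0.047 -0.376] dist 0.399 deg 27.2 q [-66.1  14.4 104.9  40.   44.   13.5] t 13.775
cam in tool [ 0.074 -0.001 -0.128]
```

```bash
sed -i 's/tilt=38/tilt=42/; s/k,.094/k,.096/' k.py; python3 k.py 0 0 .12
```

```text
shift [ 0.0184 -0.3951  0.0192] turn [ 0.3    0.115 -0.366] dist 0.396 deg 27.9 q [-66.   14.6 104.9  40.2  43.7  13.3] t 13.825
```

```bash
for i in 1; do python3 -m pendant '[[1,0.0,-0.06,-0.01,0.06,0.023,-0.073],[1,0.0,-0.12,-0.01,0.12,0.046,-0.146],[0.6,0.005,-0.18,0,0.18,0.07,-0.22],[0.6,0.01,-0.24,0.01,0.24,0.09,-0.29],[0.6,0.015,-0.3,0.015,0.3,0.115,-0.366]]'; done; python3 k.py 0 0 .12
```

```text
time_s: 14.45
position: [0.4994, -0.0596, 0.1828]
tool_rot: [[0.728, 0.211, 0.652], [0.153, -0.977, 0.146], [0.668, -0.006, -0.744]]
ft_force: [1.0, -0.4, -0.0]
grip_width: 0.0511
gripper_force: 0.0
shift [ 0.0349 -0.0799  0.0309] turn [-0.007  0.001 -0.002] dist 0.092 deg 0.4 q [-34.8  12.5 114.3  56.6  36.1   0.8] t 14.45
```

```bash
python3 -m pendant '[[0.6,0.035,-0.08,0.031,-0.007,0.001,-0.002],[0.6,0.035,-0.08,0.031,-0.007,0.001,-0.002],[0.6,0.035,-0.08,0.031,-0.007,0.001,-0.002]]'|grep pos; python3 w.py w4; python3 k.py 0 0 0
```

```text
position: [0.5279, 0.0288, 0.1837]
corbel_mid 0.89 [627. 382.] [ 0.464 -0.38   0.047]
corbel_mid 0.85 [533. 244.] [ 0.628 -0.192  0.047]
corbel 0.85 [512. 257.] [ 0.627 -0.193  0.   ]
corbel 0.74 [604. 380.] [ 0.468 -0.382  0.   ]
lever_knob 0.71 [319. 205.] [0.607 0.048 0.088]
pivot 0.93 [371. 136.] [0.708 0.013 0.065]
shift [ 0.0004 -0.0031  0.1208] turn [ 0.003  0.001 -0.003] dist 0.121 deg 0.2 q [-19.6  13.7 112.1  52.4  26.1  16.2] t 15.075
```

View pics/w4.png

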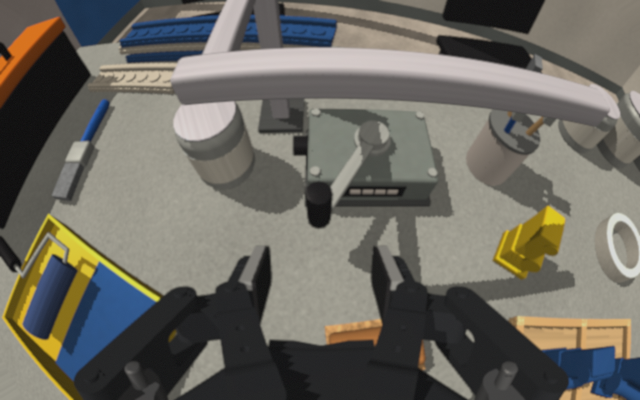

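The knob (319,205) is centred between the fingers. Advancing.

```bash
python3 -m pendant '[[0.6,0,-0.002,0.04,0,0,0],[0.6,0,-0.002,0.08,0,0,0],[0.6,0,-0.002,0.105,0,0,0],[0.6,0,-0.002,0.12,0,0,0],[0.6,0,-0.002,0.12,0,0,0]]'; for a in 15 30 45 63; do python3 k.py $a -.014 0; done
```

```text
time_s: 15.7
position: [0.6061, 0.044, 0.0942]
tool_rot: [[0.729, 0.204, 0.654], [0.152, -0.979, 0.137], [0.668, -0.0, -0.744]]
ft_force: [-0.1, 0.3, 0.7]
grip_width: 0.0514
gripper_force: 0.0
shift [-0.0078  0.0394 -0.0075] turn [ 0.002  0.002 -0.003] dist 0.041 deg 0.2 q [-13.7  29.5 106.6  74.3  17.4  -3.1] t 15.7
shift [-0.0111  0.0678 -0.0104] turn [ 0.002  0.002 -0.003] dist 0.069 deg 0.2 q [-13.7  29.5 106.6  74.3  17.4  -3.1] t 15.7
shift [-0.0088  0.0963 -0.0083] turn [ 0.002  0.002 -0.003] dist 0.097 deg 0.2 q [-13.7  29.5 106.6  74.3  17.4  -3.1] t 15.7
shift [0.0011 0.1281 0.0005] turn [ 0.002  0.002 -0.003] dist 0.128 deg 0.2 q [-13.7  29.5 106.6  74.3  17.4  -3.1] t 15.7
```

```bash
python3 -m pendant '[[0.6,-0.003,0.012,-0.003,0,0,0],[0.6,-0.006,0.026,-0.006,0,0,0],[0.6,-0.008,0.04,-0.008,0,0,0],[0.6,-0.01,0.054,-0.009,0,0,0],[0.6,-0.011,0.068,-0.01,0,0,0]]'; python3 k.py 55 -.014 0;  python3 k.py 63 -.014 0
```

```text
time_s: 16.32
position: [0.6054, -0.0257, 0.0952]
tool_rot: [[0.728, 0.206, 0.655], [0.153, -0.979, 0.137], [0.669, 0.0, -0.743]]
ft_force: [-2.5, 2.9, 0.7]
grip_width: 0.0513
gripper_force: 1.9
shift [0.0062 0.0464 0.0065] turn [ 0.002  0.    -0.002] dist 0.047 deg 0.1 q [-22.5  29.6 106.2  71.9  23.4  -7.4] t 16.325
shift [0.0115 0.06   0.0112] turn [ 0.002  0.    -0.002] dist 0.062 deg 0.1 q [-22.5  29.6 106.2  71.9  23.4  -7.4] t 16.325
```

```bash
python3 -m pendant '[[0.6,0.001,0.013,0.001,0,0,0],[0.6,0.003,0.027,0.003,0,0,0],[0.6,0.005,0.04,0.005,0,0,0],[0.6,0.008,0.052,0.008,0,0,0],[0.6,0.008,0.052,0.008,0,0,0]]'; python3 w.py w5|grep -v corb
```

```text
time_s: 16.95
position: [0.6277, -0.0739, 0.0947]
tool_rot: [[0.727, 0.205, 0.655], [0.153, -0.979, 0.137], [0.669, 0.0, -0.743]]
ft_force: [-2.1, 4.7, 2.7]
grip_width: 0.0514
gripper_force: 2.4
lever_knob 0.64 [291. 277.] [ 0.626 -0.059  0.088]
pivot 0.94 [228. 146.] [0.709 0.01  0.065]
```

```bash
for i in 1 2 3; do python3 -m pendant '[[0.6,0.0012,0.0027,0.0012,0,0,0],[0.6,0.0012,0.0027,0.0012,0,0,0]]'|egrep 'pos|for'; done
```

```text
position: [0.6292, -0.0751, 0.0945]
ft_force: [-2.6, 4.3, 0.9]
gripper_force: 2.4
position: [0.6314, -0.0774, 0.0943]
ft_force: [-3.4, 4.2, 1.5]
gripper_force: 2.4
position: [0.6334, -0.0794, 0.0941]
ft_force: [-3.9, 4.9, 1.5]
gripper_force: 2.8
```

```bash
for i in 1 2 3; do python3 -m pendant '[[0.6,0.0010,0.0022,0.001,0,0,0],[0.6,0.001,0.0022,0.001,0,0,0]]'|egrep 'pos|for'; done; python3 w.py w6|grep -v corb
```

```text
position: [0.6344, -0.0797, 0.0937]
ft_force: [-9.6, 9.5, 3.8]
gripper_force: 5.6
position: [0.6355, -0.0801, 0.0934]
ft_force: [-13.0, 15.1, 5.8]
gripper_force: 8.5
position: [0.6365, -0.0804, 0.093]
ft_force: [-16.7, 19.8, 9.5]
gripper_force: 11.4
lever_knob 0.86 [290. 282.] [ 0.631 -0.066  0.088]
pivot 0.85 [213. 153.] [0.708 0.013 0.065]
```

Force jumped to ~27 N, so the lever is at its stop. I'll swing back and let the spring follow.

```bash
python3 -m pendant '[[0.6,-0.009,-0.02,-0.009,0,0,0],[0.6,-0.017,-0.04,-0.017,0,0,0],[0.6,-0.021,-0.06,-0.021,0,0,0],[0.6,-0.023,-0.08,-0.022,0,0,0],[0.6,-0.021,-0.095,-0.02,0,0,0]]'|egrep 'pos|for'; python3 k.py 0 0 0
```

```text
position: [0.5916, 0.0018, 0.0951]
ft_force: [1.3, 2.2, 0.6]
gripper_force: 0.8
shift [ 0.0172 -0.0392  0.0162] turn [ 0.003 -0.    -0.001] dist 0.046 deg 0.2 q [-19.8  28.6 108.8  76.6  21.1 -10.2] t 19.575
```

```bash
python3 -m pendant '[[0.6,0.005,-0.013,0.005,0,0,0],[0.6,0.011,-0.026,0.01,0,0,0],[0.6,0.017,-0.039,0.015,0,0,0],[0.6,0.017,-0.042,0.015,0,0,0],[0.6,0.017,-0.042,0.015,0,0,0]]'|egrep 'pos|for'; python3 w.py w7|grep -v corb
```

```text
position: [0.6051, 0.0469, 0.0951]
ft_force: [-0.1, 0.4, -0.1]
gripper_force: 0.0
lever_knob 0.86 [320. 280.] [0.605 0.048 0.088]
pivot 0.74 [403. 148.] [0.71  0.01  0.065]
pivot 0.25 [ 30. 165.] [0.637 0.346 0.065]
```

The knob is home at (0.605, 0.048) and there is no contact. I'll withdraw and check.

```bash
python3 -m pendant '[[0.6,0,0,-0.04,0,0,0],[0.6,0,0,-0.09,0,0,0],[0.6,0,0,-0.14,0,0,0],[0.6,0,0,-0.14,0,0,0],[0.6,0,0,-0.14,0,0,0]]'|egrep 'pos|for'; python3 w.py w8
python3 - <<'E'
from h import *
im=env.get_image("scene"); a=im["image"][95:255,190:430]; cv2.imwrite("pics/s3.png",cv2.resize(a,(800,533),interpolation=3))
E
```

```text
position: [0.5136, 0.0276, 0.1989]
ft_force: [-0.1, 0.1, -0.1]
gripper_force: 0.0
corbel_mid 0.9 [618. 365.] [ 0.472 -0.376  0.047]
corbel_mid 0.7 [522. 236.] [ 0.627 -0.189  0.047]
corbel 0.83 [505. 249.] [ 0.627 -0.193  0.   ]
corbel 0.77 [597. 364.] [ 0.475 -0.381  0.   ]
lever_knob 0.81 [320. 202.] [0.603 0.047 0.087]
pivot 0.73 [364. 162.] [0.67  0.013 0.065]
pivot 0.61 [371. 134.] [0.709 0.01  0.065]
pivot 0.37 [605. 240.] [ 0.636 -0.328  0.065]
```

View pics/s3.png

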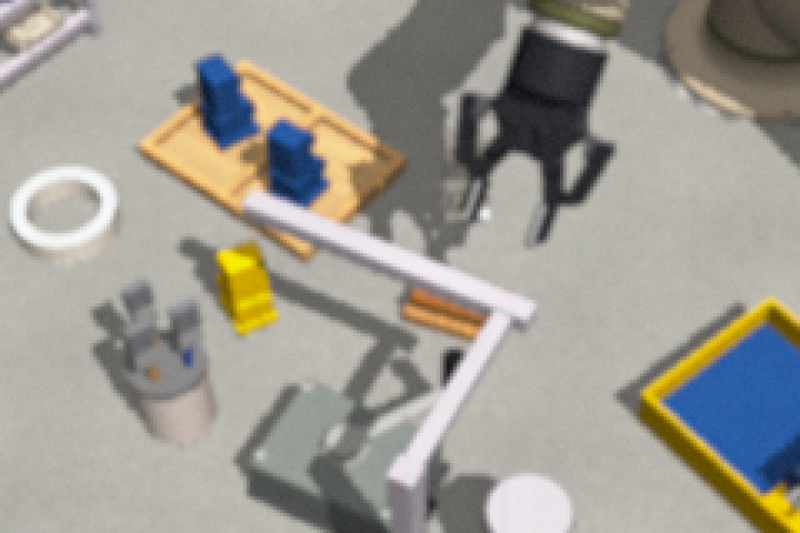

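The corbel is upright in the bay (crop 228,100), the knob is back home (crop 452,365), everything else is in place, and the arm is clear.

```bash
python3 -c "
from rig import env
print(env.close_job())"
```

```text
the job is handed in; nothing more can be done
None
```

The blue corbel stands upright in the empty bay, the counter's lever was then swung to its stop and is back home, the arm is clear of everything, and the job is handed in.

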